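# Dispense the second plate of a duplicate pair

## Robot

A 6-joint arm with a two-finger parallel gripper is mounted at the origin on a cart in front of the work surface, level with it; the furniture and walls round the work are solid. World frame = base frame: x ahead of the robot, y to its left, z up, the work surface at z = 0. Lengths are in m, angles in rad, forces in N, time in s.
With the tool pointing down it reaches from about 0.225 to 0.875 m from the base axis. Payload 3.4 kg.
Tool frame: the origin (TCP) lies between the finger pads; the fingertips stand 19 mm ahead of it and the grasp point (between the pads) is the TCP; z points along the fingers, y is the line along which they close (so a half turn about z gives the same grasp; the last joint's range is limited). The gripper opens to 85 mm and grips with 20 to 120 N. Pads are 22 mm wide; open, the fingers measure 114 mm over their backs; the gripper's body (76 mm by 85 mm) begins 54 mm behind the grasp point. The pads swing forward as they close: fully open they stand 13 mm farther back than shut.
Start: joints at [-0.121, 0.276, 1.505, -0, 1.361, -0.121], TCP at [0.575, -0, 0.25] pointing down, gripper open.
Joint ranges: [-2.89, 2.89], [-0.75, 2.08], [0.22, 2.7], [-1.18, 4.32], [0.11, 2.71], [-2.7, 2.7]. Speed limits (rad/s): [2.57, 2.57, 3.14, 3.14, 3.14, 3.14].

## Interface

Orientations are given as a unit quaternion [w, x, y, z].
In Python, from rig import get_state, imaging, ticket gives the robot as it stands. The module is installed in compiled form; this text tells all that it offers.
- The arm moves only by the shell command python3 -m inch 'ROWS' [FORCE]. ROWS is JSON, a list of rows, each an object with "claw": the opening, from -1 (shut) to 1 (fully open); "travel": the shift along the world's x, y, z in units of 200 mm (1.0 is 200 mm), a list of three; "turn": the turn about the world's z in units of 180 degrees (1.0 is 180 degrees). A call has 1 to 5 rows; each row is the pose to reach, as a shift and turn from the pose commanded when the call began, turning the shorter way round; what a row does not reach only later rows make up. A row lasts 1/10 s, in which the tool goes at most 50 mm and 8.59 degrees, less where a joint would pass 70% of its speed; a pose out of reach is approached as far as the arm can. A call with a number of a shift or a turn outside -1 to 1 is refused whole. A call with a gripper value outside its range is refused whole. The fingers move at their own pace and stop on an object; FORCE is the grip in N (left out, the last holds). Time passes only in rows, so rows that repeat a pose let the fingers close. It gives the time, the measured TCP pose, the force, the opening and the grip force at its end, in the units of the state.
- get_state(): the state, without advancing time (a new reading comes with each control period).
- imaging.get_image(name): name is "scene" or "side" or "wrist"; returns the picture (420x560x3 uint8, red, green, blue); there is no depth.
- imaging.camera_params(name): a dict with "camera_matrix" (3x3 intrinsics, pixels), "k1" (the pictures are not rectified: a ray, as slopes to the right and down, at radius r is drawn at 1 + k1 r^2 times it, then the intrinsics apply), "cam_to_world" (4x4, takes a point from camera to world coordinates); the wrist camera has in their place "T_tool_cam" (4x4, takes a point from camera to tool coordinates, whose origin is the TCP and whose axes are the flange's). Camera axes: x right, y down, z forward; pixel columns grow to the right and rows downward; lengths in m; the calibration is good to about 2 mm. A picture is of the moment at which its call begins: read the wrist's pose just before it. camera_params takes no time and is no camera call.
- ticket.sign_off(): hands the job in; it is judged then, once.
The state is a dict: "clock": time; "qpos": joint angles; "qd": joint speeds; "effort": joint torques, N m; "position": TCP position; "ee_rot": TCP orientation; "contact_force": force on the tool from outside, world axes, zero at the start; "moment": the same for the moment, N m; "width": finger opening in m; "gripper_force": force on a finger pad.
Only numpy, scipy, OpenCV 4.12 (cv2) and the standard library are available. Lean on these libraries where they do the work, as an engineer would, in place of code of your own. Each camera call takes 0.05 s, during which the arm holds its last target. There are 200 camera calls.

## Task

Press the black palm button of the agar-plate dispenser all the way in, once, so that its blade pushes a single plate out from under the stack, and let the button spring fully back. Then, with the fingertips, nudge that plate across the bench into the empty horseshoe stop until it is fully home against the back of the stop, beside the plate already set in the other one. Do not pick up any plate, and leave the other plates and the things around undisturbed.

Things in the scene. Friction and masses are not known exactly. Their poses are not given: they have to be found in the camera images.
- dispenser: Dish dispenser, fixed: a clear tube (68 mm outside, top at z = 58 mm) on a white collar plate (97 x 80 mm, z 18 to 24 mm) and two low rails (y -177 to +39 mm, 112 mm wide over all, 18 mm high). Four dishes are stacked in it on the bench. Origin on the bench under the tube's centre; +y is the way plates are pushed out, z up. The exit under the collar is 18 mm high: only the bottom dish passes.
- plunger (a joint): Travel of the push blade (with the button) along the dispenser's +y, m: 0 = home, 0.122 = end stop, fully pressed. Spring force about 1.3 N at home, 6 N at the end stop; let go, it returns home by itself in about half a second. The blade pushes the bottom dish out to exit; the stack rests on the blade until it is home again, then drops by one dish.
- button_face (a point): Centre of the rear face of the black palm button: upright 40 mm disc facing the dispenser's -y, centre 34 mm above the bench. Press it along the dispenser's +y, 122 mm. It moves with the plunger. Low down it runs between the rails, so press 25 to 50 mm above the bench. Pressed in, the face is still 40 mm behind the collar plate; the bench behind the button is free.
- exit (a point): Point on the bench, 106 mm to +y of the dispenser's origin, where the centre of the pushed-out dish comes to lie (within about 5 mm); its axes are the dispenser's.
- dish_1: The bottom dish of the stack, the one that is pushed out: round clear agar plate with lid, one rigid piece, about 12 g, 59 mm across, 14 mm high. Origin at the centre of its underside, z up. 
- dish_2: Second dish of the stack from below, starts 14 mm above the bench and drops onto it when the blade is home again; stays in the dispenser: round clear agar plate with lid, one rigid piece, about 12 g, 59 mm across, 14 mm high. Origin at the centre of its underside, z up. 
- dish_3: Third dish of the stack, starts at 28 mm; stays in the dispenser: round clear agar plate with lid, one rigid piece, about 12 g, 59 mm across, 14 mm high. Origin at the centre of its underside, z up. 
- dish_4: Top dish of the stack, starts at 42 mm; stays in the dispenser: round clear agar plate with lid, one rigid piece, about 12 g, 59 mm across, 14 mm high. Origin at the centre of its underside, z up. 
- stop_a: Aluminium horseshoe dish stop, fixed, same shape as stop_b, already holding dish_set. The two stops stand side by side about 110 mm apart, mouths towards the lane in front of the dispenser; which of them is the nearer to the dispenser varies.
- stop_b: The EMPTY horseshoe dish stop, fixed: half-round wall 9 mm high, inner radius 30.5 mm, open towards its own -x, where flared lips end 22 mm before the origin, 68 mm apart (85 mm over all). It reaches 59 mm from the origin to +x, 40 mm to the sides. Origin on the bench, where the centre of a dish lies that is home against the back; a dish slides in on the bench along +x.
- dish_set: Dish already set in stop_a; leave it: round clear agar plate with lid, one rigid piece, about 12 g, 59 mm across, 14 mm high. Origin at the centre of its underside, z up. 
- tally_counter: Hand tally counter, 26 x 51 x 49 mm high, origin under its centre. Loose; not part of the job, leave it where it stands. 
- lab_timer: Flat lab timer, 66 x 66 x 18 mm, origin under its centre. Loose; not part of the job, leave it where it stands. 
- marker: Marker pen lying along its y axis, 17 x 135 x 16 mm, origin under its centre. Loose; not part of the job, leave it where it stands. 
There are look-alikes about, which are no part of the job. What is shaped like the stop_a but brown is not meant.

How it is judged:
By the outcome, as a careful person would: the job done as asked, in the order asked, and still so for the second after the job is handed in, with the robot touching nothing.
It also fails if it takes over 62 s, if anything falls off the work surface, if the arm or the gripper's body presses on something with over 40 N, if the wrist force passes 120 N, or if a joint passes its speed limit or range.

## Working session

There is one attempt and no reset: what is moved stays moved. The work goes in short steps, Python scripts to look and compute and a shell command to move; the robot and the scene stay as the last step left them, time stands still between calls to the robot, and variables do not carry over. Pictures are saved under pics/ and viewed, at most 10 in all, crops included, and the job is handed in when it is done.

```bash
mkdir -p pics; cat > h.py <<'E'
import numpy as np, cv2
from rig import get_state, imaging, ticket
from scipy.spatial.transform import Rotation as R
def cam(n):
    p=imaging.camera_params(n); K=np.array(p["camera_matrix"]);k1=p["k1"]
    if "cam_to_world" in p: T=np.array(p["cam_to_world"])
    else:
        s=get_state(); W=np.eye(4); q=s["ee_rot"]; W[:3,:3]=R.from_quat([q[1],q[2],q[3],q[0]]).as_matrix(); W[:3,3]=s["position"]; T=W@np.array(p["T_tool_cam"])
    return K,k1,T
def p2w(n,uv,z=0,c=None):
    K,k1,T=c or cam(n); D=np.array([k1,0,0,0,0.])
    # invert distortion exactly
    a=np.atleast_2d(np.array(uv,float)); d=np.c_[(a[:,0]-K[0,2])/K[0,0],(a[:,1]-K[1,2])/K[1,1]]; u=d.copy()
    for _ in range(50): u=d/(1+k1*(u**2).sum(1,keepdims=True))
    r=np.c_[u,np.ones(len(u))]@T[:3,:3].T; t=(z-T[2,3])/r[:,2]
    return T[:3,3]+r*t[:,None]
def w2p(n,P,c=None):
    K,k1,T=c or cam(n); X=(np.atleast_2d(P)-T[:3,3])@T[:3,:3]; u=X[:,:2]/X[:,2:]; u=u*(1+k1*(u**2).sum(1,keepdims=True))
    return u@K[:2,:2].T+K[:2,2]
def save(n,f,crop=None,s=1):
    im=imaging.get_image(n)[:,:,::-1]
    cv2.imwrite('raw_'+f+'.png',im)
    if crop: x0,y0,x1,y1=crop; im=im[y0:y1,x0:x1]
    cv2.imwrite('pics/'+f+'.png',cv2.resize(im,None,fx=s,fy=s,interpolation=cv2.INTER_CUBIC)); return im
E
python3 - <<'E'
from h import *
for n in("scene","side"):
    save(n,n+'0',None,1.4); print(n,np.round(cam(n)[2],2).tolist(),cam(n)[1])
print(get_state())
E
```

```text
scene [[0.64, -0.54, 0.55, 0.12], [-0.77, -0.45, 0.46, -0.45], [-0.0, -0.72, -0.7, 0.65], [0.0, 0.0, 0.0, 1.0]] -0.022668226071585303
side [[1.0, 0.03, -0.02, 0.58], [0.03, -0.61, 0.79, -0.87], [0.01, -0.79, -0.61, 0.69], [0.0, 0.0, 0.0, 1.0]] -0.08699507845557458
{'clock': 0.1, 'qpos': array([-1.21000646e-01,  2.76567295e-01,  1.50599366e+00,  2.33340323e-06,
        1.36073167e+00, -1.21001089e-01]), 'qd': array([ 0.00240179, -0.00071291, -0.00338931, -0.00123194,  0.00073858,
        0.00025887]), 'effort': array([ 1.55745878e-03, -4.17697620e+01, -2.46405226e+01, -1.74112388e-04,
        5.80947395e-03,  2.85749664e-07]), 'position': array([5.74560306e-01, 4.84981863e-05, 2.49511060e-01]), 'ee_rot': array([-6.69890820e-04,  7.07106542e-01,  7.07106510e-01, -5.23192689e-04]), 'contact_force': array([-0.90346079, -0.17474287,  0.45996478]), 'moment': array([ 0.00375216, -0.02328357,  0.00522299]), 'gripper_force': 0.0, 'width': 0.08548945264800406}
```

View pics/scene0.png

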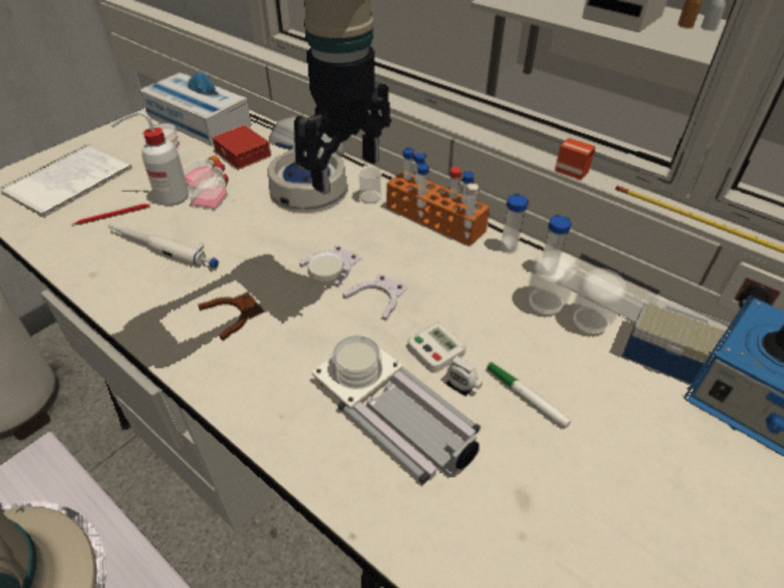

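View pics/side0.png

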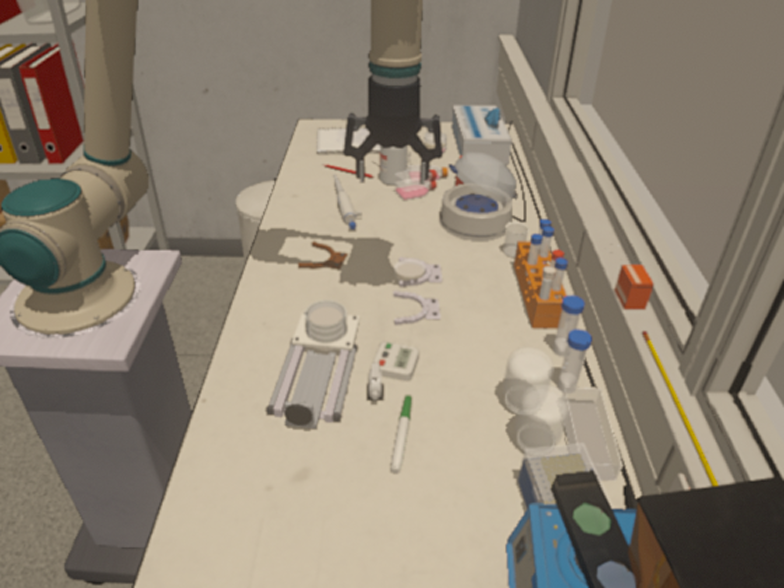

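Candidates, in pixels of the 1.4x scene view:
- White-metal stop with a dish at (325,265). This is stop_a.
- Empty white-metal horseshoe at (380,293). This is stop_b, the one I want.
- Brown horseshoe at (235,310). This is a look-alike, not meant.
- Dispenser at (357,365), with its black button at (466,455).

Next is a close crop from both cameras.

```bash
python3 - <<'E'
from h import *
a=cv2.imread('raw_scene0.png')[170:350,210:350]; b=cv2.imread('raw_side0.png')[170:350,188:328]
r=lambda x:cv2.resize(x,None,fx=2.85,fy=2.85,interpolation=cv2.INTER_CUBIC)
cv2.imwrite('pics/crop0.png',np.hstack([r(a),r(b)])); print(r(a).shape)
E
```

```text
(513, 399, 3)
```

View pics/crop0.png

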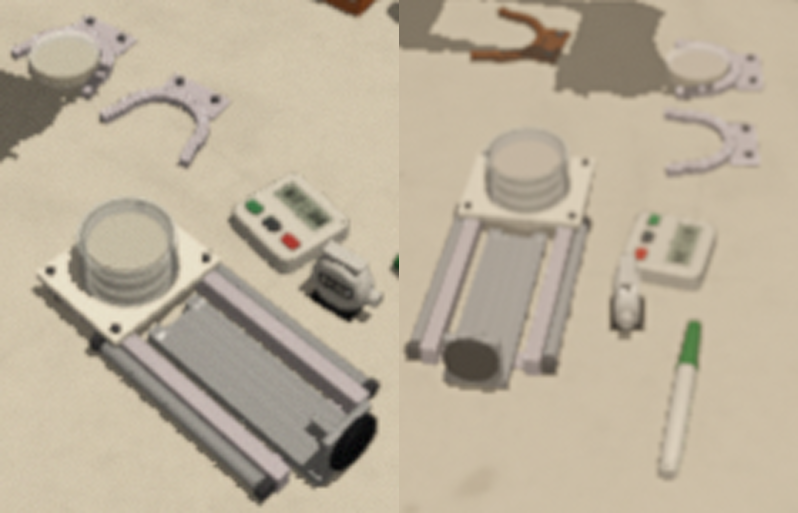

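```bash
python3 - <<'E'
from h import *
sc=lambda l:np.array(l)/2.85+[210,170]
sd=lambda l:(np.array(l)-[399,0])/2.85+[188,170]
f=lambda n,l,z:p2w(n,l,z)[:,:2].round(4).tolist()
for nm,a,b,z in [("lips",[(104,117),(186,162)],[(670,115),(670,171)],.009),("stopscrew",[(180,82),(215,100)],[(746,127),(745,158)],.009),
 ("tube",[(126,236)],[(528,155)],.058),("collarscrew",[(50,270),(115,328),(206,258)],[(466,205),(571,215),(585,162)],.024),
 ("button",[(354,442)],[(471,360)],.034),("railend",[(265,490),(372,388)],[(413,350),(577,365)],.012),
 ("timer",[(290,222)],[(675,248)],.018),("counter",[(342,280)],[(627,300)],.025),("dishset",[(65,55)],[(697,62)],.014),("marker",[(0,0)],[(694,325),(668,473)],.01)]:
  print(nm,f("scene",sc(a),z),f("side",sd(b),z))
E
```

```text
lips [[0.5808, 0.0225], [0.5847, -0.0582]] [[0.5861, 0.018], [0.5871, -0.059]]
stopscrew [[0.6501, 0.0027], [0.6517, -0.0324]] [[0.6525, 0.0037], [0.6502, -0.0391]]
tube [[0.4724, -0.1006]] [[0.4752, -0.1031]]
collarscrew [[0.4375, -0.0611], [0.4305, -0.1269], [0.5132, -0.1357]] [[0.427, -0.1258], [0.5104, -0.1339], [0.5171, -0.0685]]
button [[0.4555, -0.2952]] [[0.4546, -0.2951]]
railend [[0.4075, -0.267], [0.5067, -0.2769]] [[0.4081, -0.2682], [0.5249, -0.2769]]
timer [[0.5804, -0.158]] [[0.592, -0.1616]]
counter [[0.5564, -0.2183]] [[0.5577, -0.2251]]
dishset [[0.6104, 0.0932]] [[0.61, 0.0935]]
marker [[0.6295, 0.1911]] [[0.6067, -0.2337], [0.5897, -0.3648]]
```

The crops show stop_b empty at about (0.607,-0.018), facing roughly +x. The dispenser is at (0.474,-0.102) with yaw about -5.6°, and the button is at (0.455,-0.295). I'll move behind the button, high first.

```bash
python3 -m inch '[{"claw":-1,"travel":[-0.31,-0.85,0],"turn":-0.031},{"claw":-1,"travel":[-0.31,-0.85,0],"turn":-0.031},{"claw":-1,"travel":[-0.31,-0.85,0],"turn":-0.031},{"claw":-1,"travel":[-0.31,-0.85,0],"turn":-0.031}]' && python3 -m inch '[{"claw":-1,"travel":[-0.31,-0.85,-0.3],"turn":0},{"claw":-1,"travel":[-0.31,-0.85,-0.3],"turn":0},{"claw":-1,"travel":[-0.31,-0.85,-0.3],"turn":0},{"claw":-1,"travel":[-0.31,-0.85,-0.3],"turn":0},{"claw":-1,"travel":[-0.31,-0.85,-0.3],"turn":0}]'
python3 - <<'E'
from h import *
save("wrist","w1",None,1)
s=get_state();print(s["position"],s["ee_rot"],s["contact_force"]); print(w2p("wrist",[[.455,-.295,.034],[.4635,-.21,.018]]))
E
```

```text
clock: 0.5
position: [0.5115, -0.1726, 0.2499]
ee_rot: [-0.0, 0.741, 0.671, -0.001]
contact_force: [-0.0, 0.8, -0.0]
width: 0.0281
gripper_force: 0.0
clock: 1.0
position: [0.4484, -0.3437, 0.1878]
ee_rot: [-0.002, 0.742, 0.67, -0.001]
contact_force: [0.4, 1.1, 0.0]
width: 0.0002
gripper_force: 0.0
[ 0.44952564 -0.34147281  0.18870211] [-1.54911876e-03  7.42047550e-01  6.70345452e-01 -9.28139815e-05] [0.20005236 0.46198343 0.7479922 ]
[[280.61974762 145.78999749]
 [280.46787861  45.97167514]]
```

View pics/w1.png

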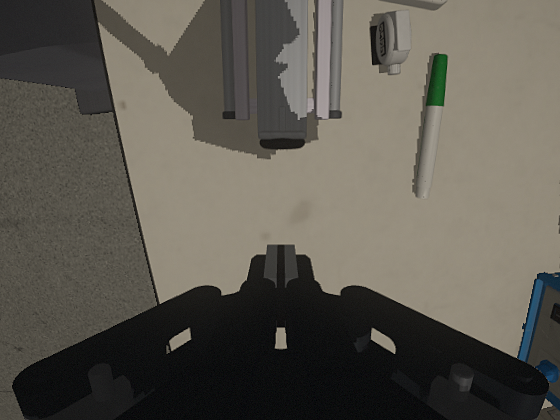

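The wrist view has the button rear edge at (281,145), as predicted, with the rails upright in the image, so the yaw is aligned. The bench behind the button is clear, so I'll descend and start pressing.

```bash
python3 -m inch '[{"claw":-1,"travel":[0,0,-0.24],"turn":0},{"claw":-1,"travel":[0,0,-0.48],"turn":0},{"claw":-1,"travel":[0,0,-0.72],"turn":0},{"claw":-1,"travel":[0,0,-0.72],"turn":0}]' && python3 -m inch '[{"claw":-1,"travel":[0.005,0.05,0],"turn":0},{"claw":-1,"travel":[0.01,0.1,0],"turn":0},{"claw":-1,"travel":[0.015,0.15,0],"turn":0},{"claw":-1,"travel":[0.02,0.2,0],"turn":0}]' && python3 -m inch '[{"claw":-1,"travel":[0.005,0.06,0],"turn":0},{"claw":-1,"travel":[0.012,0.12,0],"turn":0},{"claw":-1,"travel":[0.018,0.18,0],"turn":0},{"claw":-1,"travel":[0.024,0.24,0],"turn":0},{"claw":-1,"travel":[0.03,0.3,0],"turn":0}]'
```

```text
clock: 1.45
position: [0.4478, -0.3351, 0.0411]
ee_rot: [-0.007, 0.74, 0.672, -0.0]
contact_force: [-1.5, 1.3, 0.2]
width: 0.0002
gripper_force: 0.0
clock: 1.85
position: [0.4566, -0.3005, 0.0488]
ee_rot: [0.003, 0.74, 0.672, -0.0]
contact_force: [0.7, -3.2, 2.6]
width: 0.0002
gripper_force: 1.5
clock: 2.35
position: [0.4617, -0.2399, 0.0467]
ee_rot: [0.001, 0.741, 0.672, -0.0]
contact_force: [-0.7, -5.7, 3.0]
width: 0.0001
gripper_force: 2.9
```

```bash
python3 -m inch '[{"claw":-1,"travel":[0.006,0.06,0],"turn":0},{"claw":-1,"travel":[0.012,0.12,0],"turn":0},{"claw":-1,"travel":[0.018,0.17,0],"turn":0},{"claw":-1,"travel":[0.022,0.21,0],"turn":0},{"claw":-1,"travel":[0.025,0.25,0],"turn":0}]' && python3 -m inch '[{"claw":-1,"travel":[0.002,0.02,0],"turn":0},{"claw":-1,"travel":[0.004,0.04,0],"turn":0},{"claw":-1,"travel":[0.004,0.04,0],"turn":0}]'
```

```text
clock: 2.85
position: [0.4665, -0.1903, 0.0467]
ee_rot: [0.001, 0.74, 0.672, -0.0]
contact_force: [-0.5, -7.3, 3.0]
width: -0.0002
gripper_force: 3.6
clock: 3.15
position: [0.4669, -0.1878, 0.0469]
ee_rot: [0.005, 0.738, 0.674, -0.004]
contact_force: [-6.0, -23.8, -0.5]
width: -0.0001
gripper_force: 12.1
```

The force jumped to 24 N at the end stop, so the button is fully in. I'll back off and lift.

```bash
python3 -m inch '[{"claw":-1,"travel":[-0.015,-0.15,0],"turn":0},{"claw":-1,"travel":[-0.035,-0.35,0],"turn":0},{"claw":-1,"travel":[-0.055,-0.55,0],"turn":0},{"claw":-1,"travel":[-0.08,-0.8,0],"turn":0},{"claw":-1,"travel":[-0.095,-0.95,0],"turn":0}]' && python3 -m inch '[{"claw":-1,"travel":[0,0,0.24],"turn":0},{"claw":-1,"travel":[0,0,0.48],"turn":0},{"claw":-1,"travel":[0,0,0.72],"turn":0},{"claw":-1,"travel":[0,0,0.72],"turn":0}]'
python3 - <<'E'
from h import *
save("scene","scene1"); save("side","side1")
a=cv2.imread('raw_scene1.png')[170:350,210:350]; b=cv2.imread('raw_side1.png')[170:350,188:328]
r=lambda x:cv2.resize(x,None,fx=2.85,fy=2.85,interpolation=cv2.INTER_CUBIC)
cv2.imwrite('pics/crop1.png',np.hstack([r(a),r(b)]))
E
```

```text
clock: 3.65
position: [0.4472, -0.3729, 0.0457]
ee_rot: [-0.001, 0.741, 0.671, 0.0]
contact_force: [0.2, -0.0, -0.1]
width: 0.0001
gripper_force: 0.0
clock: 4.05
position: [0.4505, -0.3728, 0.1965]
ee_rot: [0.005, 0.741, 0.672, 0.001]
contact_force: [0.7, -0.1, 0.2]
width: -0.0
gripper_force: 0.0
```

View pics/crop1.png

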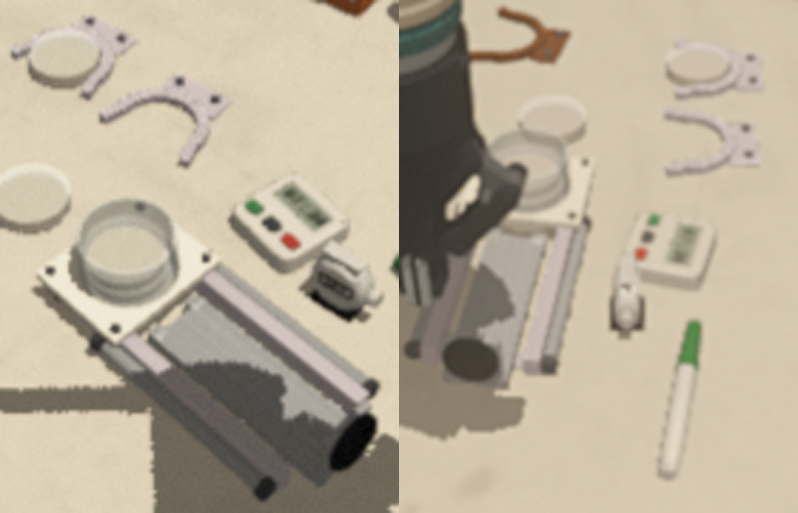

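The plate is out at scene-crop (28,190) and side-crop (552,120). The button is back home and the stack has dropped by one. I'll go behind the plate, turning so the fingers straddle the push line, and look with the wrist camera.

```bash
python3 -m inch '[{"claw":-0.4,"travel":[-0.1,0.95,0],"turn":-0.235},{"claw":-0.4,"travel":[-0.1,0.95,0],"turn":-0.235},{"claw":-0.4,"travel":[-0.1,0.95,0],"turn":-0.235},{"claw":-0.4,"travel":[-0.1,0.95,0],"turn":-0.235},{"claw":-0.4,"travel":[-0.1,0.95,0],"turn":-0.235}]' && python3 -m inch '[{"claw":-0.4,"travel":[-0.1,0.95,0],"turn":-0.234},{"claw":-0.4,"travel":[-0.1,0.95,0],"turn":-0.234},{"claw":-0.4,"travel":[-0.1,0.95,0],"turn":-0.234},{"claw":-0.4,"travel":[-0.1,0.95,0],"turn":-0.234},{"claw":-0.4,"travel":[-0.1,0.95,0],"turn":-0.234}]' && python3 -m inch '[{"claw":-0.4,"travel":[0,0,0],"turn":0},{"claw":-0.4,"travel":[0,0,0],"turn":0}]'
python3 - <<'E'
from h import *
save("wrist","w2",None,1.4)
s=get_state();print(s["position"],s["ee_rot"],s["contact_force"],s["width"])
print(p2w("scene",np.array([[28,190]])/2.85+[210,170],.014),p2w("side",np.array([[153,120]])/2.85+[188,170],.014))
print(w2p("wrist",[[.484,.0035,.014],[.607,-.018,0]])*1.4)
E
```

```text
clock: 4.65
position: [0.4237, -0.1747, 0.1875]
ee_rot: [-0.005, 0.934, 0.358, -0.002]
contact_force: [0.4, -0.7, -0.3]
width: 0.0257
gripper_force: 0.0
clock: 5.15
position: [0.404, 0.012, 0.1878]
ee_rot: [-0.002, 1.0, 0.031, -0.004]
contact_force: [1.2, -1.5, 0.9]
width: 0.0259
gripper_force: 0.0
clock: 5.35
position: [0.4063, 0.0086, 0.1888]
ee_rot: [-0.0, 0.999, 0.035, -0.002]
contact_force: [0.3, -0.3, -0.0]
width: 0.026
gripper_force: 0.0
[0.40690845 0.00795778 0.18910983] [-1.03992602e-04  9.99427477e-01  3.37987502e-02 -1.53340401e-03] [-0.59386934 -0.91963581 -0.47964791] 0.025623569465672125
[[0.4851597  0.00969611 0.014     ]] [[ 4.83741278e-01 -3.46837647e-04  1.40000000e-02]]
[[405.43599644 157.68164107]
 [452.50705958 -35.87381015]]
```

View pics/w2.png

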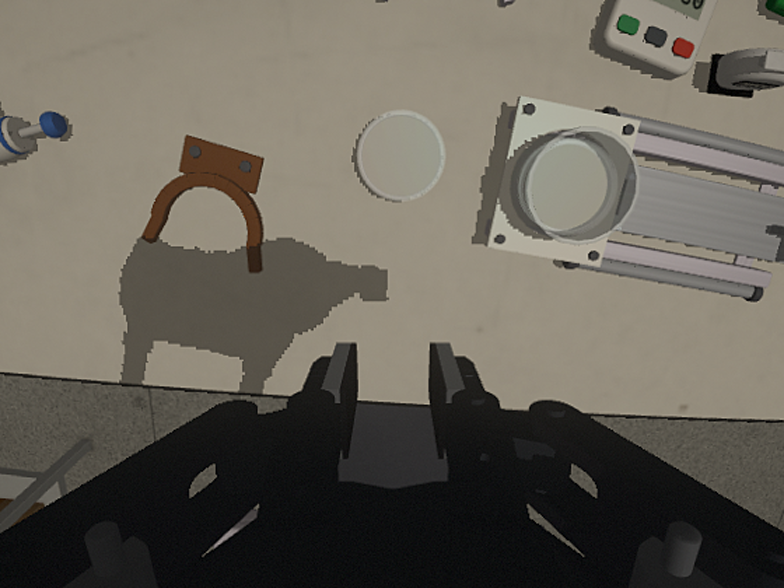

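The plate is at (401,155) in the wrist view, with the brown look-alike at (205,200) and the dispenser to the right. I'll take one more look further forward for both the stop and the plate.

```bash
python3 -m inch '[{"claw":-0.4,"travel":[0.2,0,0],"turn":-0.04},{"claw":-0.4,"travel":[0.4,0,0],"turn":-0.04},{"claw":-0.4,"travel":[0.4,0,0],"turn":-0.04},{"claw":-0.4,"travel":[0.4,0,0],"turn":-0.04}]'
python3 - <<'E'
from h import *
print(get_state()["position"])
K=cam("wrist"); save("wrist","w3",None,1.4)
import pickle; pickle.dump(K,open('k3.pkl','wb'))
print(w2p("wrist",[[.4845,.006,.014],[.607,-.018,0]],K)*1.4)
E
```

```text
clock: 5.8
position: [0.4878, 0.0069, 0.1892]
ee_rot: [-0.0, 1.0, -0.031, -0.002]
contact_force: [-0.7, 0.5, -0.7]
width: 0.0256
gripper_force: 0.0
[0.48777742 0.00692499 0.18920695]
[[392.5831151  275.44939807]
 [417.17323229  90.99853389]]
```

View pics/w3.png

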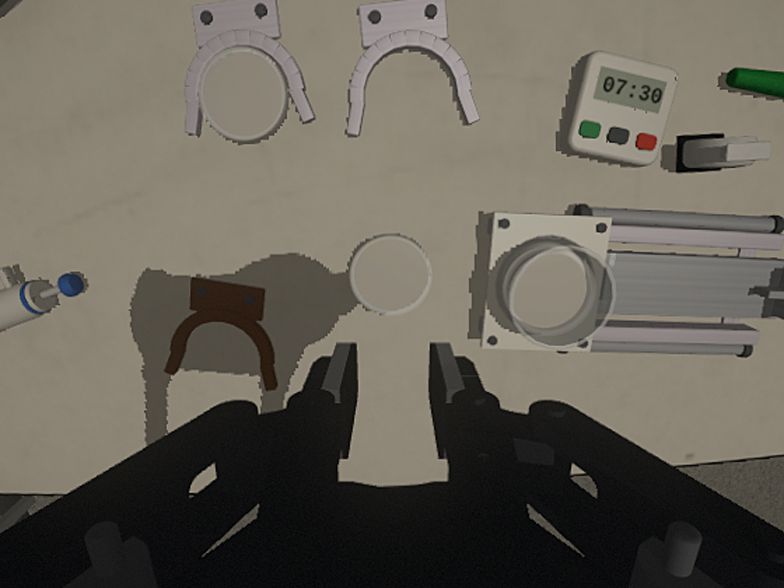

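```bash
python3 - <<'E'
from h import *
import pickle; K=pickle.load(open('k3.pkl','rb'))
f=lambda l,z:p2w("wrist",np.array(l)/1.4,z,K)[:,:2].round(4).tolist()
print("dish",f([(391,274)],.014),"set",f([(245,93)],.014),"lipsb",f([(354,135),(472,122)],.009),"scr",f([(374,17),(431,11)],.009),"lipsa",f([(193,133),(308,120)],.009),"scra",f([(206,17),(261,10)],.009),"inner apex b",f([(410,48)],.009))
E
```

```text
dish [[0.4856, 0.007]] set [[0.6112, 0.0936]] lipsb [[0.5806, 0.0258], [0.5843, -0.0527]] scr [[0.6515, 0.0075], [0.6529, -0.0285]] lipsa [[0.59, 0.1339], [0.5922, 0.0554]] scra [[0.6603, 0.1146], [0.6611, 0.0786]] inner apex b [[0.6318, -0.0142]]
```

The wrist view gives the plate at (0.4855,0.007) and stop_b's home at about (0.604,-0.0125), yaw +2.6°. I'll descend behind the plate with the fingers 26 mm apart as a cradle.

```bash
python3 -m inch '[{"claw":-0.4,"travel":[-0.26,0.015,0],"turn":0},{"claw":-0.4,"travel":[-0.26,0.015,-0.2],"turn":0},{"claw":-0.4,"travel":[-0.26,0.015,-0.44],"turn":0},{"claw":-0.4,"travel":[-0.26,0.015,-0.65],"turn":0},{"claw":-0.4,"travel":[-0.26,0.015,-0.76],"turn":0}]' && python3 -m inch '[{"claw":-0.4,"travel":[0,0,-0.04],"turn":0},{"claw":-0.4,"travel":[0,0,-0.07],"turn":0},{"claw":-0.4,"travel":[0,0,-0.07],"turn":0}]'
```

```text
clock: 6.35
position: [0.4318, 0.011, 0.036]
ee_rot: [-0.0, 1.0, -0.03, -0.003]
contact_force: [-0.2, 0.2, 0.3]
width: 0.0254
gripper_force: 0.0
clock: 6.65
position: [0.4358, 0.0108, 0.0246]
ee_rot: [0.0, 1.0, -0.03, 0.0]
contact_force: [-0.6, -0.0, -0.2]
width: 0.0255
gripper_force: 0.0
```

```bash
python3 -m inch '[{"claw":-0.4,"travel":[0.03,-0.003,0],"turn":0},{"claw":-0.4,"travel":[0.06,-0.006,0],"turn":0},{"claw":-0.4,"travel":[0.1,-0.02,0],"turn":0},{"claw":-0.4,"travel":[0.145,-0.035,0],"turn":0},{"claw":-0.4,"travel":[0.19,-0.05,0],"turn":0}]' && python3 -m inch '[{"claw":-0.4,"travel":[0.045,-0.015,0],"turn":0},{"claw":-0.4,"travel":[0.09,-0.03,0],"turn":0},{"claw":-0.4,"travel":[0.135,-0.045,0],"turn":0},{"claw":-0.4,"travel":[0.175,-0.055,0],"turn":0},{"claw":-0.4,"travel":[0.2,-0.06,0],"turn":0}]'
python3 - <<'E'
from h import *
save("wrist","w4",None,1.4); s=get_state(); print(s["position"],s["ee_rot"])
import pickle; pickle.dump(cam("wrist"),open('k4.pkl','wb'))
E
```

```text
clock: 7.15
position: [0.4752, 0.0007, 0.0246]
ee_rot: [0.0, 1.0, -0.03, 0.001]
contact_force: [-0.1, -0.2, 0.1]
width: 0.0254
gripper_force: 0.0
clock: 7.65
position: [0.5149, -0.0113, 0.0243]
ee_rot: [0.0, 1.0, -0.03, 0.0]
contact_force: [0.4, -0.3, 0.4]
width: 0.0255
gripper_force: 0.0
[ 0.51563464 -0.01143553  0.02433969] [ 1.47699500e-04  9.99538639e-01 -3.03617911e-02  8.05002338e-04]
```

View pics/w4.png

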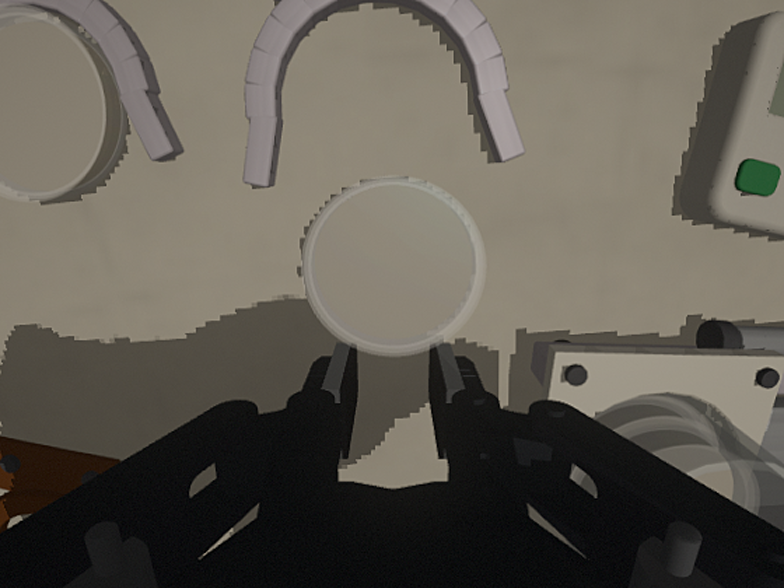

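```bash
python3 - <<'E'
from h import *
import pickle; K=pickle.load(open('k4.pkl','rb'))
f=lambda l,z:p2w("wrist",np.array(l)/1.4,z,K)[:,:2].round(4)
d=f([(394,266)],.014)[0]; l=f([(258,180),(511,155)],.009); m=l.mean(0); v=l[0]-l[1]
a=-np.arctan2(v[0],v[1]); o=m+.0215*np.array([np.cos(a),np.sin(a)])
print(d,l,np.degrees(a),o,"go",(o-d)/.2,"lat",-np.sin(a)*(d-m)[0]+np.cos(a)*(d-m)[1])
E
```

```text
[ 0.5549 -0.0154] [[ 0.5839  0.0253]
 [ 0.5866 -0.0534]] 1.9649041152272417 [ 0.60673736 -0.01331282] go [0.25918679 0.01043589] lat -0.0003085859213319275
```

The plate at (394,266) sits centred in front of the mouth, whose lips are at (258,180) and (511,155). It is 0.3 mm off laterally with 52 mm to go, so I'll push straight in.

```bash
python3 -m inch '[{"claw":-0.4,"travel":[0.05,0.002,0],"turn":0},{"claw":-0.4,"travel":[0.1,0.004,0],"turn":0},{"claw":-0.4,"travel":[0.145,0.006,0],"turn":0},{"claw":-0.4,"travel":[0.185,0.007,0],"turn":0},{"claw":-0.4,"travel":[0.215,0.009,0],"turn":0}]' && python3 -m inch '[{"claw":-0.4,"travel":[0.01,0,0],"turn":0},{"claw":-0.4,"travel":[0.02,0.001,0],"turn":0},{"claw":-0.4,"travel":[0.03,0.001,0],"turn":0},{"claw":-0.4,"travel":[0.03,0.001,0],"turn":0}]' && python3 -m inch '[{"claw":-0.4,"travel":[0.01,0,0],"turn":0},{"claw":-0.4,"travel":[0.01,0,0],"turn":0}]'
```

```text
clock: 8.2
position: [0.5579, -0.0092, 0.0243]
ee_rot: [0.0, 1.0, -0.03, 0.0]
contact_force: [-0.3, 0.4, -0.3]
width: 0.0258
gripper_force: 0.0
clock: 8.6
position: [0.5629, -0.009, 0.0243]
ee_rot: [0.0, 1.0, -0.03, 0.0]
contact_force: [0.1, 0.5, 0.0]
width: 0.0257
gripper_force: 0.0
clock: 8.8
position: [0.565, -0.0091, 0.0244]
ee_rot: [0.0, 1.0, -0.03, 0.0]
contact_force: [-0.5, 0.7, -0.1]
width: 0.0257
gripper_force: 0.0
```

```bash
python3 -m inch '[{"claw":-0.4,"travel":[0.005,0,0],"turn":0},{"claw":-0.4,"travel":[0.005,0,0],"turn":0}]' && python3 -m inch '[{"claw":-0.4,"travel":[0.005,0,0],"turn":0},{"claw":-0.4,"travel":[0.005,0,0],"turn":0}]'&& python3 -m inch '[{"claw":-0.4,"travel":[0.005,0,0],"turn":0},{"claw":-0.4,"travel":[0.005,0,0],"turn":0}]'
```

```text
clock: 9.0
position: [0.5659, -0.009, 0.0243]
ee_rot: [0.0, 1.0, -0.03, 0.0]
contact_force: [-0.4, 0.1, 0.5]
width: 0.0254
gripper_force: 0.0
clock: 9.2
position: [0.5667, -0.009, 0.0243]
ee_rot: [0.0, 1.0, -0.03, -0.0]
contact_force: [-0.5, 0.8, 0.1]
width: 0.0254
gripper_force: 0.2
clock: 9.4
position: [0.567, -0.009, 0.0241]
ee_rot: [0.0, 1.0, -0.03, -0.001]
contact_force: [-2.4, -0.2, 1.7]
width: 0.0256
gripper_force: 1.2
```

```bash
python3 -m inch '[{"claw":-0.4,"travel":[0.005,0,0],"turn":0},{"claw":-0.4,"travel":[0.005,0,0],"turn":0},{"claw":-0.4,"travel":[0.005,0,0],"turn":0}]' && python3 -m inch '[{"claw":-0.4,"travel":[-0.03,0,0],"turn":0},{"claw":-0.4,"travel":[-0.1,0,0],"turn":0},{"claw":-0.4,"travel":[-0.25,0,0],"turn":0},{"claw":-0.4,"travel":[-0.25,0,0.2],"turn":0},{"claw":-0.4,"travel":[-0.25,0,0.4],"turn":0}]' && python3 -m inch '[{"claw":-0.4,"travel":[0,0,0.25],"turn":0},{"claw":-0.4,"travel":[0,0,0.4],"turn":0},{"claw":-0.4,"travel":[0,0,0.4],"turn":0}]'
python3 - <<'E'
from h import *
K=cam("wrist"); save("wrist","w5",None,1.4); save("scene","scene2"); save("side","side2")
import pickle; pickle.dump(K,open('k5.pkl','wb'))
a=cv2.imread('raw_wrist.png') if 0 else cv2.imread('raw_w5.png')
r=lambda x,s:cv2.resize(x,None,fx=s,fy=s,interpolation=cv2.INTER_CUBIC)
cv2.imwrite('pics/final.png',np.vstack([np.hstack([a[0:200,100:366],r(cv2.imread('raw_side2.png')[160:235,240:340],2.667)[:200,:266]]),np.hstack([r(cv2.imread('raw_scene2.png')[160:360,205:338],2)])[:390]]))if 0 else None
cv2.imwrite('pics/final.png',np.hstack([a[:,110:450],cv2.copyMakeBorder(r(cv2.imread('raw_scene2.png')[165:350,205:350],2.27),0,0,0,0,0)[:420][:420] if 0 else cv2.resize(cv2.imread('raw_scene2.png')[165:350,205:350],(329,420))]))
E
```

```text
clock: 9.7
position: [0.5672, -0.0089, 0.024]
ee_rot: [-0.0, 1.0, -0.03, -0.002]
contact_force: [-5.1, -0.1, 1.6]
width: 0.0255
gripper_force: 2.8
clock: 10.2
position: [0.5177, -0.0088, 0.1042]
ee_rot: [-0.0, 1.0, -0.03, -0.001]
contact_force: [1.8, -0.1, -0.1]
width: 0.0257
gripper_force: 0.0
clock: 10.5
position: [0.5234, -0.0095, 0.19]
ee_rot: [0.001, 1.0, -0.03, 0.007]
contact_force: [0.6, 0.4, -0.2]
width: 0.0258
gripper_force: 0.0
```

View pics/final.png

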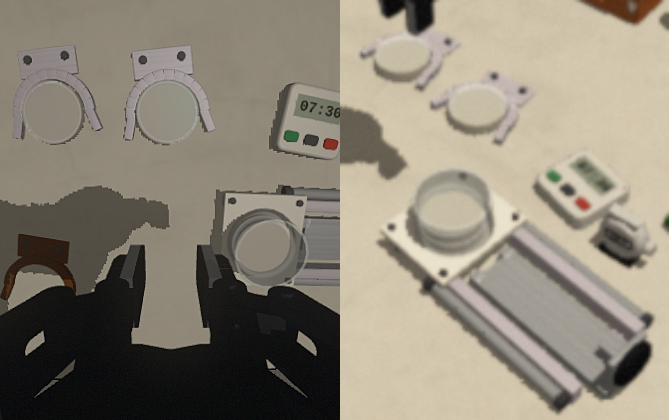

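The plate sits in stop_b at (168,112), flush against the back like dish_set at (52,112). The last push reached 5 N without further movement. The button is home, and the counter, timer and other plates look undisturbed, so I'm handing the job in.

```bash
python3 -c "
from rig import ticket; print(ticket.sign_off())"
```

```text
the job is handed in; nothing more can be done
None
```

I pressed the button fully once and it sprang back, then nudged the single dispensed plate home against the back of the empty stop. I handed the job in after about 11 s of robot time, with nothing else visibly disturbed.

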